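Clear the rejected stone lumps into the steel tray

TASK

Three lumps of broken stone are left on the low metal stand after measuring. Clear all three off the stand, by pushing or carrying, so that they end up lying inside the rectangular steel tray beside it, none propped against the stand. Leave the round sieve on the other side and the caliper behind the stand where they are.

Things in the scene. Friction and masses are not known exactly. Their poses are not given: they have to be found in the camera images.
- stand: Low stand, fixed: a plain rectangular metal plate on two side walls, 240 (its x) by 280 (its y) mm, flat top 70 mm above the table. Origin on the table under its centre; z up. The tray stands against one of its two y sides, the sieve against the other; which is which varies, as do its place and its yaw of up to about 15 degrees.
- tray: Open rectangular steel tray, fixed: 280 (its x) by 200 (its y) mm outside, 55 mm high, walls and floor 4 mm thick (a 3 mm radius bead round the rim is only for looks). Origin on the table under its centre, axes parallel to the stand's; its 280 mm side runs along the stand's y side, with a gap of about 4 mm, so its rim lies 15 mm below the stand's top. The stones belong here.
- cobble: Longish lump of grey stone, 78 x 52 x 46 mm (x, y, z), about 0.32 kg, loose, lying flat on the stand at any yaw. Origin at its centre (mid-length, mid-width, mid-height); x along its length, y across its width, z up as it lies. Convex; the flanks at both ends of y are upright and flat along the middle half of its length from a quarter to two thirds of its height; bottom edges are bevelled, the top is smaller and uneven. 
- slab: Flat lump of grey stone, 92 x 56 x 28 mm (x, y, z), about 0.24 kg, loose, lying flat on the stand at any yaw. Origin at its centre (mid-length, mid-width, mid-height); x along its length, y across its width, z up as it lies. Convex; the flanks at both ends of y are upright and flat along the middle half of its length from a quarter to two thirds of its height; bottom edges are bevelled, the top is smaller and uneven. 
- block: Stubby lump of grey stone, 64 x 58 x 50 mm (x, y, z), about 0.33 kg, loose, lying flat on the stand at any yaw. Origin at its centre (mid-length, mid-width, mid-height); x along its length, y across its width, z up as it lies. Convex; the flanks at both ends of y are upright and flat along the middle half of its length from a quarter to two thirds of its height; bottom edges are bevelled, the top is smaller and uneven. 
- sieve: Round steel test sieve with fine gravel in it, 200 mm diameter, 62 mm high, 0.9 kg, loose, on the table against the stand's other y side. Origin under its centre. To be left alone.
- caliper: Digital caliper lying loose on the table just beyond the far (+x) edge of the stand and along it, 10 to 40 mm from it, 220 mm long along its y, its jaws reaching 58 mm to its +x, up to 16 mm high. Origin under the middle of its beam. To be left alone.

How it is judged:
By the outcome, as a careful person would: the job done as asked, in the order asked, and still so for the second after the job is handed in, with the robot touching nothing.
It also fails if it takes over 72 s, if anything falls off the work surface, if the arm or the gripper's body presses on something with over 40 N, if the wrist force passes 120 N, or if a joint passes its speed limit or range.

ROBOT

A 6-joint arm with a two-finger parallel gripper is mounted at the origin on the work surface. World frame = base frame: x ahead of the robot, y to its left, z up, the work surface at z = 0. Lengths are in mm, angles in degrees, forces in N, time in s.
With the tool pointing down it reaches from about 425 to 1125 mm from the base axis. Payload 14.9 kg.
Tool frame: the origin (TCP) lies at the very end of the fingers, on their centre line; the grasp point (between the pads) lies 19 mm behind it; z points along the fingers, y is the line along which they close (so a half turn about z gives the same grasp; the last joint's range is limited). The gripper opens to 91 mm and grips with 3 to 60 N. Pads are 32 mm wide; open, the fingers measure 118 mm over their backs; the gripper's body (76 mm by 178 mm) begins 60 mm behind the grasp point.
Start: joints at [-72.554, 21.709, 99.362, -0, 58.929, -1.908], TCP at [231.985, -660.455, 213.932] pointing down, gripper open.
Joint ranges: [-158.91, 158.91], [-42.39, 125.64], [0.06, 152.35], [-60.88, 240.88], [17.5, 164.5], [-176.32, 176.32]. Speed limits (degrees/s): [108.29, 108.29, 136.94, 180, 180, 180].

INTERFACE

Orientations are given as [roll, pitch, yaw] about the fixed x, y, z axes, in that order (R = Rz(yaw) Ry(pitch) Rx(roll)).
In Python, from rig import r, read_camera, calibration, nets gives the robot as it stands.
- The arm moves only by the shell command python3 -m pendant 'ROWS'. ROWS is JSON, a list of rows, each an object with "jaw": the finger opening in m, from 0 to 0.0912; "delta_pos": the shift along the world's x, y, z in m, a list of three; "roll": the turn about the world's z in degrees. In form: [{"jaw": jaw, "delta_pos": [dx, dy, dz], "roll": roll}, ...]. A call has 1 to 10 rows; each row shifts and turns the commanded pose from where the row before left it; what a row does not reach is not made up. A row lasts 1/8 s, in which the tool goes at most 62.5 mm and 10.7 degrees, less where a joint would pass 70% of its speed; a pose out of reach is approached as far as the arm can. A call with a gripper value outside its range is refused whole. The fingers move at their own pace and stop on an object; the grip force is fixed at half the most. Time passes only in rows, so rows that do not move let the fingers close. It gives the time, the measured TCP pose, the force, the opening and the grip force at its end, in the units of the state.
- r.read_state(): the state, without advancing time (a new reading comes with each control period).
- read_camera(name): name is "side" or "top" or "wrist"; returns the picture (400x640x3 uint8, red, green, blue); there is no depth.
- calibration(name): a dict with "camera_matrix" (3x3 intrinsics, pixels), "k1" (the pictures are not rectified: a ray, as slopes to the right and down, at radius r is drawn at 1 + k1 r^2 times it, then the intrinsics apply), "cam_to_world" (4x4, takes a point from camera to world coordinates); the wrist camera has in their place "tool_from_camera" (4x4, takes a point from camera to tool coordinates, whose origin is the TCP and whose axes are the flange's). Camera axes: x right, y up, looking along -z (the intrinsics and any distortion apply to the point x, -y, -z); pixel columns grow to the right and rows downward; lengths in mm; the calibration is good to about 2 mm. A picture is of the moment at which its call begins: read the wrist's pose just before it. calibration takes no time and is no camera call.
- r.finish_job(): hands the job in; it is judged then, once.
Trained networks look in the newest picture that a camera, given by its name, has taken for a name from the list of things; names that differ only in an ending like _2 or _b are one class to them, and where a whole thing is asked for, a point or a joint stands for the part that bears it (a point fixed in the world has none). Each returns a list of dicts, best first, with "confidence" (0 to 1); they miss things now and then, are a little off and sometimes report something else, mostly with a low value. They report only what shows in the picture. A call takes as long as a camera call.
- nets.cut_out(label, camera): "region" (400x640 bool, what is visible of it) and "extent" ([centre column, centre row, width, height] in pixels, round what is visible of it).
The state is a dict: "time_s": time; "joint_pos": joint angles; "qvel": joint speeds; "joint_torque": joint torques, N m; "eef_pos": TCP position; "tool_rot": TCP orientation; "ft_force": force on the tool from outside, world axes, zero at the start; "torque": the same for the moment, N m; "finger_gap": finger opening in mm; "grasp_force": force on a finger pad.
Only numpy, scipy, OpenCV 4.12 (cv2) and the standard library are available. Lean on these libraries where they do the work, as an engineer would, in place of code of your own. Each camera call takes 0.05 s, during which the arm holds its last target. There are 200 camera calls.

## Working session

There is one attempt and no reset: what is moved stays moved. The work goes in short steps, Python scripts to look and compute and a shell command to move; the robot and the scene stay as the last step left them, time stands still between calls to the robot, and variables do not carry over. Pictures are saved under pics/ and viewed, at most 10 in all, crops included, and the job is handed in when it is done.

```bash
mkdir -p pics; cat > h.py <<'E'
import numpy as np, cv2
from rig import r, read_camera, calibration, nets
def px2w(cam,uv,z):
    c=calibration(cam);K=np.array(c["camera_matrix"]);T=np.array(c["cam_to_world"])
    uv=np.atleast_2d(np.array(uv,float))
    d=(uv-[K[0,2],K[1,2]])/[K[0,0],K[1,1]]
    u=d.copy()
    for _ in range(20): u=d/(1+c["k1"]*(u**2).sum(1,keepdims=True))
    ray=np.c_[u[:,0],-u[:,1],-np.ones(len(u))]@T[:3,:3].T
    o=T[:3,3]; return (o+ray*((z-o[2])/ray[:,2])[:,None])
def locate(cam,hs):
    for n,h in hs.items():
        for k in nets.cut_out(n,cam)[:2]:
            m=k["region"].astype(np.uint8)
            cs,_=cv2.findContours(m,0,2)
            c=max(cs,key=cv2.contourArea).reshape(-1,2)
            p=px2w(cam,c,h)[:,:2].astype(np.float32)
            q=cv2.minAreaRect(p); b=cv2.boxPoints(q)
            e=b[1]-b[0];f=b[2]-b[1]; l=e if np.hypot(*e)>np.hypot(*f) else f
            print(n,cam,round(k["confidence"],2),"px",np.round(k["extent"]),"c",np.round(q[0]),"size",np.round(q[1]),"long-axis",round(float(np.degrees(np.arctan2(l[1],l[0])))%180,1))
E
python3 - <<'E'
from h import *
for c in ("top","side"):
    im=read_camera(c); cv2.imwrite(f"pics/{c}0.png",im[:,:,::-1])
    print(c,np.round(np.array(calibration(c)["cam_to_world"])[:3],2).tolist())
    locate(c,dict(stand=70,tray=55,cobble=93,slab=84,block=95,sieve=62,caliper=10))
E
```

```text
top [[0.02, 0.98, -0.19, 449.43], [-1.0, 0.02, -0.02, 21.09], [-0.02, 0.19, 0.98, 915.55]]
stand top 0.79 px [320. 233. 144. 132.] c [538.  28.] size [279. 241.] long-axis 79.6
cobble top 0.87 px [325. 198.  36.  33.] c [606.  23.] size [55. 77.] long-axis 120.0
cobble top 0.69 px [322. 234. 145. 133.] c [534.  28.] size [273. 238.] long-axis 79.5
slab top 0.55 px [283. 252.  47.  44.] c [491. 110.] size [58. 91.] long-axis 136.7
block top 0.74 px [357. 274.  33.  32.] c [456. -45.] size [63. 58.] long-axis 46.3
sieve top 0.71 px [359. 272.  31.  28.] c [456. -49.] size [68. 59.] long-axis 46.3
sieve top 0.66 px [216. 216.  91.  92.] c [571. 267.] size [200. 204.] long-axis 92.9
caliper top 0.69 px [335. 169.  91.  30.] c [693.   1.] size [ 73. 211.] long-axis 94.2
side [[-1.0, 0.07, -0.06, 550.85], [-0.09, -0.77, 0.64, 476.73], [-0.01, 0.64, 0.77, 638.97]]
stand side 0.6 px [344. 218. 153. 146.] c [542.  43.] size [305. 242.] long-axis 79.6
tray side 0.64 px [369. 142. 132.  92.] c [ 490. -187.] size [255. 285.] long-axis 169.5
cobble side 0.96 px [314. 193.  32.  39.] c [607.  24.] size [58. 97.] long-axis 118.1
slab side 0.59 px [373. 237.  45.  40.] c [492. 113.] size [64. 91.] long-axis 137.6
block side 0.98 px [388. 171.  31.  33.] c [458. -42.] size [82. 69.] long-axis 47.7
sieve side 0.94 px [318. 334. 129. 130.] c [573. 273.] size [202. 199.] long-axis 54.3
caliper side 0.6 px [279. 210.  38.  81.] c [709.   5.] size [220.  68.] long-axis 83.7
```

View pics/top0.png

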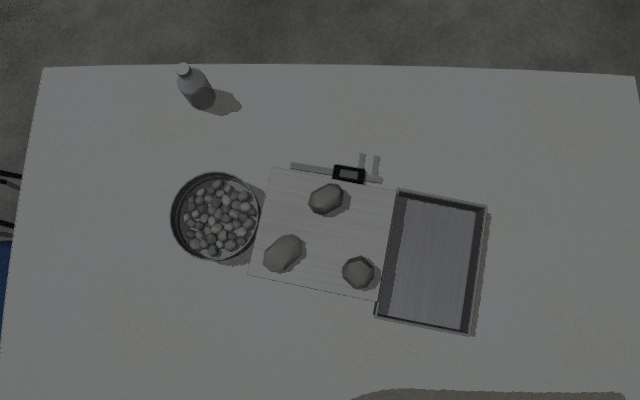

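View pics/side0.png

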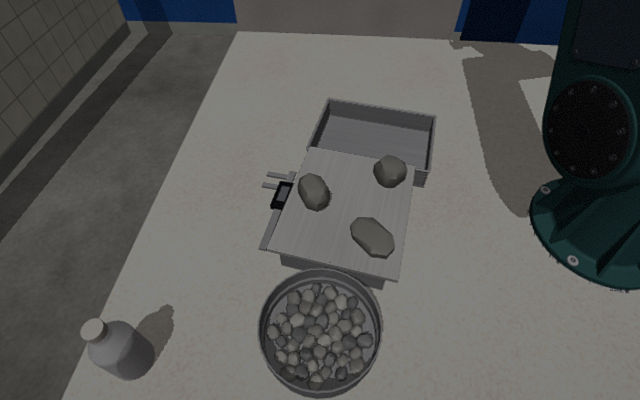

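The top view shows the stand at pixel (320,233), the tray to its right at about (432,262), and the sieve at left (216,216). On the stand are the cobble (325,198), slab (283,252) and block (357,274), with the caliper at (335,172) beyond it. Both cameras agree on these positions.

From the stand, the tray centre works out at about (494,-212) with a yaw of -10.4°. I'll carry the stones one at a time, starting with the block.

```bash
python3 - <<'E'
from h import *
s=r.read_state(); print(s["time_s"],s["eef_pos"],s["tool_rot"],s["joint_pos"],s["finger_gap"])
print(calibration("wrist")["tool_from_camera"])
R=__import__("scipy.spatial.transform",fromlist=["Rotation"]).Rotation.from_euler("xyz",s["tool_rot"],degrees=True).as_matrix()
print("closing dir deg",np.degrees(np.arctan2(R[1,1],R[0,1])))
E
```

```text
0.8 [ 231.98819074 -660.45188458  213.93924218] [-1.79999059e+02 -6.06435047e-04  1.93538998e+01] [-7.25535045e+01  2.17089582e+01  9.93620585e+01  6.71063714e-04
  5.89299436e+01 -1.90775059e+00] 91.66009575892826
[[ 9.04197848e-04  9.64835975e-01  2.62851143e-01  7.40568331e+01]
 [ 9.99999396e-01 -7.08123550e-04 -8.40682005e-04  1.08577021e+00]
 [-6.24989157e-04  2.62851745e-01 -9.64836033e-01 -1.69524730e+02]
 [ 0.00000000e+00  0.00000000e+00  0.00000000e+00  1.00000000e+00]]
closing dir deg -70.64610020771778
```

```bash
python3 -m pendant '[{"jaw":0.091,"delta_pos":[0.016,0.044,0],"roll":3},{"jaw":0.091,"delta_pos":[0.016,0.044,0],"roll":3},{"jaw":0.091,"delta_pos":[0.016,0.044,0],"roll":3},{"jaw":0.091,"delta_pos":[0.016,0.044,0],"roll":3},{"jaw":0.091,"delta_pos":[0.016,0.044,0],"roll":3},{"jaw":0.091,"delta_pos":[0.016,0.044,0],"roll":3},{"jaw":0.091,"delta_pos":[0.016,0.044,0],"roll":3},{"jaw":0.091,"delta_pos":[0.016,0.044,0],"roll":3},{"jaw":0.091,"delta_pos":[0.016,0.044,0],"roll":2.6},{"jaw":0.091,"delta_pos":[0.016,0.044,0],"roll":0}]'
python3 -m pendant '[{"jaw":0.091,"delta_pos":[0.016,0.044,0],"roll":0},{"jaw":0.091,"delta_pos":[0.016,0.044,0],"roll":0},{"jaw":0.091,"delta_pos":[0.016,0.044,0],"roll":0},{"jaw":0.091,"delta_pos":[0.016,0.042,0],"roll":0},{"jaw":0.091,"delta_pos":[0,0,0],"roll":0},{"jaw":0.091,"delta_pos":[0,0,0],"roll":0}]'
cat >> h.py <<'E'
from scipy.spatial.transform import Rotation
def wrist_locate(name,h):
    global calibration
    s=r.read_state(); T=np.eye(4);T[:3,:3]=Rotation.from_euler("xyz",s["tool_rot"],degrees=True).as_matrix();T[:3,3]=s["eef_pos"]
    im=read_camera("wrist"); old=calibration
    c=dict(old("wrist")); c["cam_to_world"]=T@np.array(c["tool_from_camera"])
    calibration=lambda n:c
    locate("wrist",{name:h}); calibration=old
    print("tcp",np.round(s["eef_pos"],1),"close dir",round(s["tool_rot"][2]-90,1),"t",s["time_s"])
    return im
E
python3 - <<'E'
from h import *
im=wrist_locate("block",90); cv2.imwrite("pics/w1.png",im[:,:,::-1])
E
```

```text
time_s: 2.05
eef_pos: [392.4, -219.1, 214.2]
tool_rot: [180.0, -0.0, 46.0]
ft_force: [0.5, -0.4, -1.0]
finger_gap: 90.7
grasp_force: 0.0
time_s: 2.8
eef_pos: [455.9, -46.6, 213.9]
tool_rot: [180.0, 0.0, 46.0]
ft_force: [0.6, 0.2, -0.5]
finger_gap: 91.2
grasp_force: 0.0
block wrist 0.61 px [319. 192.  62.  63.] c [453. -48.] size [68. 61.] long-axis 46.9
tcp [455.9 -46.6 213.9] close dir -44.0 t 2.8
```

View pics/w1.png

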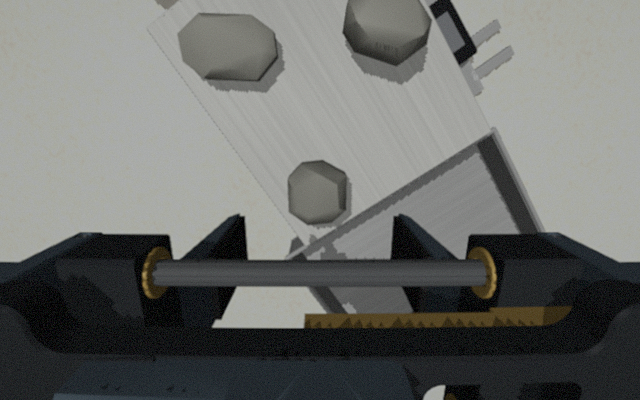

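The block sits centred between the fingers at about (319,192), with its flanks to left and right. I'll descend and grip.

```bash
python3 -m pendant '[{"jaw":0.091,"delta_pos":[-0.0005,-0.0005,-0.04],"roll":0},{"jaw":0.091,"delta_pos":[0,0,-0.04],"roll":0},{"jaw":0.091,"delta_pos":[0,0,-0.03],"roll":0},{"jaw":0.091,"delta_pos":[0,0,-0.018],"roll":0},{"jaw":0.091,"delta_pos":[0,0,-0.010],"roll":0},{"jaw":0.04,"delta_pos":[0,0,0],"roll":0},{"jaw":0.04,"delta_pos":[0,0,0],"roll":0},{"jaw":0.04,"delta_pos":[0,0,0],"roll":0},{"jaw":0.04,"delta_pos":[0,0,0],"roll":0},{"jaw":0.04,"delta_pos":[0,0,0],"roll":0}]'
python3 -m pendant '[{"jaw":0.04,"delta_pos":[0,0,0],"roll":0},{"jaw":0.04,"delta_pos":[0,0,0.01],"roll":0},{"jaw":0.04,"delta_pos":[0,0,0.02],"roll":0},{"jaw":0.04,"delta_pos":[0,0,0.03],"roll":0},{"jaw":0.04,"delta_pos":[0,0,0],"roll":0}]'
```

```text
time_s: 4.15
eef_pos: [455.6, -46.9, 76.4]
tool_rot: [180.0, -0.0, 46.0]
ft_force: [-3.3, 1.1, 8.2]
finger_gap: 57.7
grasp_force: 30.0
time_s: 4.78
eef_pos: [456.8, -47.1, 138.0]
tool_rot: [179.8, -0.1, 46.0]
ft_force: [0.6, 0.1, -4.3]
finger_gap: 57.7
grasp_force: 30.0
```

```bash
python3 -m pendant '[{"jaw":0.04,"delta_pos":[0.004,-0.018,0],"roll":-7},{"jaw":0.04,"delta_pos":[0.007,-0.03,0],"roll":-10},{"jaw":0.04,"delta_pos":[0.007,-0.033,0],"roll":-10},{"jaw":0.04,"delta_pos":[0.007,-0.033,0],"roll":-10},{"jaw":0.04,"delta_pos":[0.007,-0.03,0],"roll":-10},{"jaw":0.04,"delta_pos":[0.006,-0.021,0],"roll":-9.4},{"jaw":0.04,"delta_pos":[0,0,0],"roll":0},{"jaw":0.04,"delta_pos":[0,0,0],"roll":0}]'
python3 -m pendant '[{"jaw":0.04,"delta_pos":[0,0,-0.02],"roll":0},{"jaw":0.04,"delta_pos":[0,0,-0.035],"roll":0},{"jaw":0.04,"delta_pos":[0,0,-0.035],"roll":0},{"jaw":0.04,"delta_pos":[0,0,-0.02],"roll":0},{"jaw":0.04,"delta_pos":[0,0,-0.010],"roll":0},{"jaw":0.04,"delta_pos":[0,0,-0.004],"roll":0},{"jaw":0.04,"delta_pos":[0,0,0],"roll":0}]'
```

```text
time_s: 5.78
eef_pos: [492.8, -211.4, 135.2]
tool_rot: [-180.0, 0.1, -10.3]
ft_force: [0.2, -0.2, -2.9]
finger_gap: 57.8
grasp_force: 30.0
time_s: 6.65
eef_pos: [493.8, -211.9, 12.4]
tool_rot: [180.0, -0.0, -10.4]
ft_force: [0.2, 0.4, -2.4]
finger_gap: 57.9
grasp_force: 30.0
```

```bash
python3 -m pendant '[{"jaw":0.085,"delta_pos":[0,0,0],"roll":0},{"jaw":0.085,"delta_pos":[0,0,0],"roll":0},{"jaw":0.085,"delta_pos":[0,0,0],"roll":0},{"jaw":0.085,"delta_pos":[0,0,0.02],"roll":0},{"jaw":0.085,"delta_pos":[0,0,0.04],"roll":0},{"jaw":0.085,"delta_pos":[0,0,0.05],"roll":0},{"jaw":0.091,"delta_pos":[0,0,0.05],"roll":0},{"jaw":0.091,"delta_pos":[0,0,0.03],"roll":0}]'
python3 -m pendant '[{"jaw":0.091,"delta_pos":[0.016,0.035,0],"roll":-8.6},{"jaw":0.091,"delta_pos":[0.02,0.04,0],"roll":-9},{"jaw":0.091,"delta_pos":[0.02,0.04,0],"roll":-9},{"jaw":0.091,"delta_pos":[0.02,0.04,0],"roll":-9},{"jaw":0.091,"delta_pos":[0.02,0.04,0],"roll":-9},{"jaw":0.091,"delta_pos":[0.016,0.04,0],"roll":-6},{"jaw":0.091,"delta_pos":[0,0,0],"roll":0},{"jaw":0.091,"delta_pos":[0,0,0],"roll":0}]'
python3 - <<'E'
from h import *
im=wrist_locate("cobble",88); cv2.imwrite("pics/w2.png",im[:,:,::-1])
E
```

```text
time_s: 7.65
eef_pos: [494.1, -212.2, 204.7]
tool_rot: [180.0, -0.2, -10.4]
ft_force: [0.7, -0.4, -0.5]
finger_gap: 90.9
grasp_force: 0.0
time_s: 8.65
eef_pos: [605.2, 22.8, 201.8]
tool_rot: [180.0, 0.0, -61.0]
ft_force: [-0.4, -0.5, -0.1]
finger_gap: 90.7
grasp_force: 0.0
cobble wrist 0.57 px [321. 196.  56.  84.] c [606.  23.] size [54. 83.] long-axis 120.4
tcp [605.2  22.8 201.8] close dir -151.0 t 8.65
```

View pics/w2.png

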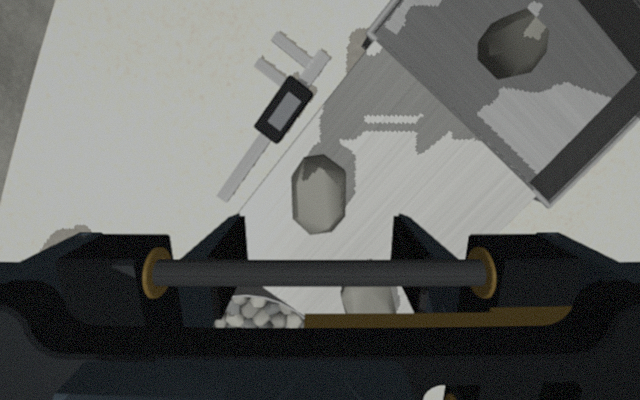

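The cobble is centred at (320,195) and aligned with the fingers. The block lies in the tray at (513,45). Next I'll grip the cobble.

```bash
python3 -m pendant '[{"jaw":0.091,"delta_pos":[0,0,-0.038],"roll":0},{"jaw":0.091,"delta_pos":[0,0,-0.038],"roll":0},{"jaw":0.091,"delta_pos":[0,0,-0.028],"roll":0},{"jaw":0.091,"delta_pos":[0,0,-0.014],"roll":0},{"jaw":0.091,"delta_pos":[0,0,-0.008],"roll":0},{"jaw":0.04,"delta_pos":[0,0,0],"roll":0},{"jaw":0.04,"delta_pos":[0,0,0],"roll":0},{"jaw":0.04,"delta_pos":[0,0,0],"roll":0},{"jaw":0.04,"delta_pos":[0,0,0],"roll":0},{"jaw":0.04,"delta_pos":[0,0,0],"roll":0}]'
python3 -m pendant '[{"jaw":0.04,"delta_pos":[0,0,0],"roll":0},{"jaw":0.04,"delta_pos":[0,0,0.01],"roll":0},{"jaw":0.04,"delta_pos":[0,0,0.02],"roll":0},{"jaw":0.04,"delta_pos":[0,0,0.03],"roll":0},{"jaw":0.04,"delta_pos":[0,0,0],"roll":0},{"jaw":0.04,"delta_pos":[0,0,0],"roll":0}]'
```

```text
time_s: 10.0
eef_pos: [605.7, 23.0, 76.3]
tool_rot: [-180.0, -0.0, -61.0]
ft_force: [-0.6, 0.1, 5.7]
finger_gap: 52.0
grasp_force: 30.0
time_s: 10.75
eef_pos: [605.2, 23.0, 135.8]
tool_rot: [180.0, 0.0, -61.0]
ft_force: [0.8, -0.4, -3.3]
finger_gap: 51.6
grasp_force: 29.9
```

```bash
python3 -m pendant '[{"jaw":0.04,"delta_pos":[-0.003,-0.025,0.01],"roll":5},{"jaw":0.04,"delta_pos":[-0.005,-0.042,0],"roll":9},{"jaw":0.04,"delta_pos":[-0.005,-0.042,0],"roll":9},{"jaw":0.04,"delta_pos":[-0.005,-0.042,0],"roll":9},{"jaw":0.04,"delta_pos":[-0.005,-0.042,0],"roll":9},{"jaw":0.04,"delta_pos":[-0.005,-0.035,0],"roll":6},{"jaw":0.04,"delta_pos":[-0.002,-0.022,-0.01],"roll":3.6},{"jaw":0.04,"delta_pos":[0,0,0],"roll":0},{"jaw":0.04,"delta_pos":[0,0,0],"roll":0}]'
python3 -m pendant '[{"jaw":0.04,"delta_pos":[0,0,-0.02],"roll":0},{"jaw":0.04,"delta_pos":[0,0,-0.035],"roll":0},{"jaw":0.04,"delta_pos":[0,0,-0.035],"roll":0},{"jaw":0.04,"delta_pos":[0,0,-0.02],"roll":0},{"jaw":0.04,"delta_pos":[0,0,-0.010],"roll":0},{"jaw":0.04,"delta_pos":[0,0,-0.003],"roll":0},{"jaw":0.04,"delta_pos":[0,0,0],"roll":0}]'
```

```text
time_s: 11.88
eef_pos: [575.1, -226.3, 135.3]
tool_rot: [-180.0, 0.1, -10.5]
ft_force: [0.1, 0.9, -1.9]
finger_gap: 52.4
grasp_force: 29.9
time_s: 12.75
eef_pos: [576.0, -227.1, 13.6]
tool_rot: [180.0, -0.1, -10.4]
ft_force: [-0.1, 0.3, -3.5]
finger_gap: 51.9
grasp_force: 29.9
```

```bash
python3 -m pendant '[{"jaw":0.085,"delta_pos":[0,0,0],"roll":0},{"jaw":0.085,"delta_pos":[0,0,0],"roll":0},{"jaw":0.085,"delta_pos":[0,0,0],"roll":0},{"jaw":0.085,"delta_pos":[0,0,0.02],"roll":0},{"jaw":0.085,"delta_pos":[0,0,0.04],"roll":0},{"jaw":0.085,"delta_pos":[0,0,0.05],"roll":0},{"jaw":0.091,"delta_pos":[0,0,0.05],"roll":0},{"jaw":0.091,"delta_pos":[0,0,0.03],"roll":0}]'
python3 -m pendant '[{"jaw":0.091,"delta_pos":[-0.008,0.03,0],"roll":-4.6},{"jaw":0.091,"delta_pos":[-0.011,0.044,0],"roll":-5},{"jaw":0.091,"delta_pos":[-0.011,0.044,0],"roll":-5},{"jaw":0.091,"delta_pos":[-0.011,0.044,0],"roll":-5},{"jaw":0.091,"delta_pos":[-0.011,0.044,0],"roll":-5},{"jaw":0.091,"delta_pos":[-0.011,0.044,0],"roll":-5},{"jaw":0.091,"delta_pos":[-0.011,0.044,0],"roll":-3},{"jaw":0.091,"delta_pos":[-0.010,0.044,0],"roll":0},{"jaw":0.091,"delta_pos":[0,0,0],"roll":0},{"jaw":0.091,"delta_pos":[0,0,0],"roll":0}]'
python3 - <<'E'
from h import *
im=wrist_locate("slab",80); cv2.imwrite("pics/w3.png",im[:,:,::-1])
E
```

```text
time_s: 13.75
eef_pos: [576.2, -227.2, 207.2]
tool_rot: [180.0, -0.2, -10.4]
ft_force: [-0.2, 0.4, -0.5]
finger_gap: 91.1
grasp_force: 0.0
time_s: 15.0
eef_pos: [491.6, 110.9, 203.8]
tool_rot: [-180.0, -0.0, -43.0]
ft_force: [-1.0, -0.0, 0.1]
finger_gap: 90.8
grasp_force: 0.0
slab wrist 0.93 px [318. 194.  58.  84.] c [489. 112.] size [57. 94.] long-axis 133.8
tcp [491.6 110.9 203.8] close dir -133.0 t 15.0
```

View pics/w3.png

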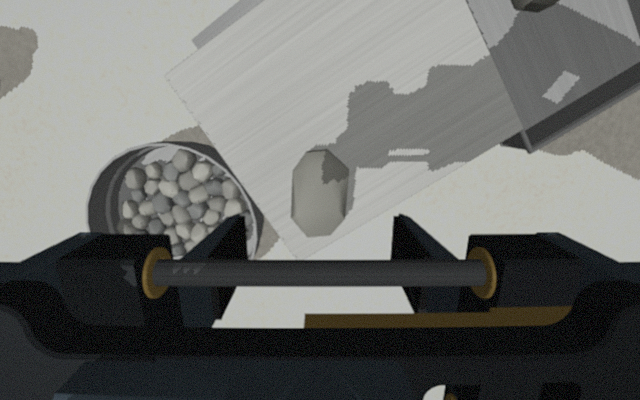

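The slab is centred at (319,193) and aligned. The left finger clears the sieve.

```bash
python3 -m pendant '[{"jaw":0.091,"delta_pos":[-0.001,0.001,-0.038],"roll":0},{"jaw":0.091,"delta_pos":[0,0,-0.038],"roll":0},{"jaw":0.091,"delta_pos":[0,0,-0.028],"roll":0},{"jaw":0.091,"delta_pos":[0,0,-0.016],"roll":0},{"jaw":0.091,"delta_pos":[0,0,-0.010],"roll":0},{"jaw":0.04,"delta_pos":[0,0,0],"roll":0},{"jaw":0.04,"delta_pos":[0,0,0],"roll":0},{"jaw":0.04,"delta_pos":[0,0,0],"roll":0},{"jaw":0.04,"delta_pos":[0,0,0],"roll":0},{"jaw":0.04,"delta_pos":[0,0,0],"roll":0}]'
python3 -m pendant '[{"jaw":0.04,"delta_pos":[0,0,0],"roll":0},{"jaw":0.04,"delta_pos":[0,0,0.01],"roll":0},{"jaw":0.04,"delta_pos":[0,0,0.02],"roll":0},{"jaw":0.04,"delta_pos":[0,0,0.03],"roll":0},{"jaw":0.04,"delta_pos":[0,0,0],"roll":0},{"jaw":0.04,"delta_pos":[0,0,0],"roll":0}]'
```

```text
time_s: 16.35
eef_pos: [490.8, 112.1, 73.4]
tool_rot: [-180.0, -0.0, -43.0]
ft_force: [-1.5, -0.0, 7.2]
finger_gap: 56.9
grasp_force: 29.3
time_s: 17.1
eef_pos: [490.1, 112.0, 132.5]
tool_rot: [180.0, 0.0, -43.0]
ft_force: [0.2, 0.5, -2.8]
finger_gap: 56.5
grasp_force: 29.3
```

```bash
python3 -m pendant '[{"jaw":0.04,"delta_pos":[-0.006,-0.024,0.005],"roll":3},{"jaw":0.04,"delta_pos":[-0.010,-0.04,0],"roll":4},{"jaw":0.04,"delta_pos":[-0.010,-0.04,0],"roll":4},{"jaw":0.04,"delta_pos":[-0.010,-0.04,0],"roll":5},{"jaw":0.04,"delta_pos":[-0.010,-0.04,0],"roll":5},{"jaw":0.04,"delta_pos":[-0.010,-0.04,0],"roll":5},{"jaw":0.04,"delta_pos":[-0.010,-0.04,0],"roll":4},{"jaw":0.04,"delta_pos":[-0.008,-0.03,0],"roll":2.6},{"jaw":0.04,"delta_pos":[-0.005,-0.015,-0.005],"roll":0},{"jaw":0.04,"delta_pos":[0,0,0],"roll":0}]'
python3 -m pendant '[{"jaw":0.04,"delta_pos":[0,0,0],"roll":0},{"jaw":0.04,"delta_pos":[0,0,-0.02],"roll":0},{"jaw":0.04,"delta_pos":[0,0,-0.035],"roll":0},{"jaw":0.04,"delta_pos":[0,0,-0.025],"roll":0},{"jaw":0.04,"delta_pos":[0,0,0],"roll":0},{"jaw":0.04,"delta_pos":[0,0,0],"roll":0}]'
```

```text
time_s: 18.35
eef_pos: [410.7, -197.0, 131.8]
tool_rot: [-180.0, 0.1, -10.6]
ft_force: [0.3, 0.2, -3.0]
finger_gap: 56.6
grasp_force: 29.3
time_s: 19.1
eef_pos: [412.1, -196.7, 53.7]
tool_rot: [180.0, -0.0, -10.4]
ft_force: [-0.2, -0.1, -2.7]
finger_gap: 56.6
grasp_force: 29.3
```

```bash
python3 -m pendant '[{"jaw":0.04,"delta_pos":[0,0,-0.012],"roll":0},{"jaw":0.04,"delta_pos":[0,0,-0.014],"roll":0},{"jaw":0.04,"delta_pos":[0,0,-0.010],"roll":0},{"jaw":0.04,"delta_pos":[0,0,-0.006],"roll":0},{"jaw":0.04,"delta_pos":[0,0,0],"roll":0},{"jaw":0.04,"delta_pos":[0,0,0],"roll":0}]'
```

```text
time_s: 19.85
eef_pos: [411.6, -197.0, 11.1]
tool_rot: [180.0, -0.0, -10.4]
ft_force: [0.2, 0.6, -3.2]
finger_gap: 56.9
grasp_force: 29.3
```

Next I'll release the slab, retreat upward and away from the tray, and check the result.

```bash
python3 -m pendant '[{"jaw":0.085,"delta_pos":[0,0,0],"roll":0},{"jaw":0.085,"delta_pos":[0,0,0],"roll":0},{"jaw":0.085,"delta_pos":[0,0,0],"roll":0},{"jaw":0.085,"delta_pos":[0,0,0.02],"roll":0},{"jaw":0.085,"delta_pos":[0,0,0.04],"roll":0},{"jaw":0.085,"delta_pos":[0,0,0.05],"roll":0},{"jaw":0.085,"delta_pos":[0,0,0.05],"roll":0},{"jaw":0.085,"delta_pos":[0,0,0.03],"roll":0}]'
python3 -m pendant '[{"jaw":0.085,"delta_pos":[-0.01,-0.03,0],"roll":0},{"jaw":0.085,"delta_pos":[-0.015,-0.04,0],"roll":0},{"jaw":0.085,"delta_pos":[-0.015,-0.04,0],"roll":0},{"jaw":0.085,"delta_pos":[-0.015,-0.04,0],"roll":0},{"jaw":0.085,"delta_pos":[-0.015,-0.04,0],"roll":0},{"jaw":0.085,"delta_pos":[-0.015,-0.04,0],"roll":0},{"jaw":0.085,"delta_pos":[-0.015,-0.04,0],"roll":0},{"jaw":0.085,"delta_pos":[0,0,0],"roll":0},{"jaw":0.085,"delta_pos":[0,0,0],"roll":0}]'
python3 - <<'E'
from h import *
im=read_camera("top"); cv2.imwrite("pics/top1.png",im[:,:,::-1])
locate("top",dict(cobble=27,slab=18,block=29,sieve=62,caliper=10))
E
```

```text
time_s: 20.85
eef_pos: [412.0, -197.2, 203.5]
tool_rot: [180.0, -0.1, -10.4]
ft_force: [-0.1, 0.8, -0.7]
finger_gap: 84.9
grasp_force: 0.0
time_s: 21.98
eef_pos: [311.4, -466.4, 200.7]
tool_rot: [-180.0, 0.0, -10.5]
ft_force: [-0.5, -0.2, 0.2]
finger_gap: 85.1
grasp_force: 0.0
cobble top 0.86 px [436. 217.  28.  31.] c [ 577. -227.] size [56. 80.] long-axis 169.7
slab top 0.89 px [425. 294.  32.  45.] c [ 411. -197.] size [57. 90.] long-axis 165.5
block top 0.58 px [432. 259.  33.  31.] c [ 494. -212.] size [63. 65.] long-axis 171.0
sieve top 0.7 px [217. 215.  93.  91.] c [573. 269.] size [202. 198.] long-axis 81.1
caliper top 0.59 px [335. 170.  93.  31.] c [692.   1.] size [ 71. 210.] long-axis 94.4
```

View pics/top1.png

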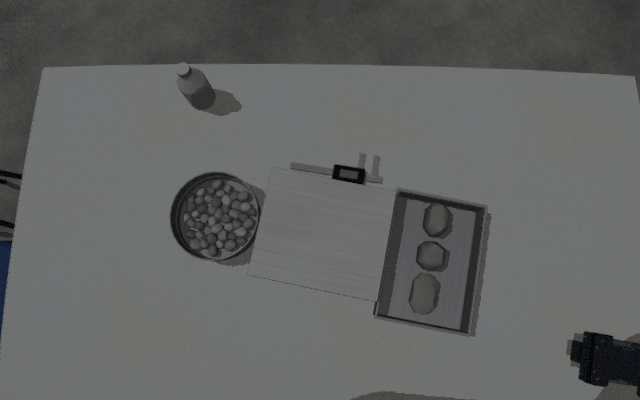

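All three stones lie flat in the tray at (436,217), (431,257) and (425,294). The stand is empty, and the sieve and caliper haven't moved.

```bash
python3 -c "
from rig import r
print(r.finish_job())"
```

```text
the job is handed in; nothing more can be done
None
```

The job is handed in: all three stones lie flat in the tray, the stand is clear, the sieve and caliper were left alone, and it took about 22 s on the robot's clock.

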